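# Hang the build plate under cure and hold the exposure dial at the third click

### The arm

A 7-joint arm with a two-finger parallel gripper is mounted at the origin on the work surface. World frame = base frame: x ahead of the robot, y to its left, z up, the work surface at z = 0. Lengths are in m, angles in rad, forces in N, time in s.
With the tool pointing down it reaches from about 0.35 to 0.9 m from the base axis. Payload 19.9 kg.
Tool frame: the origin (TCP) lies midway between the tips of the shut fingers; the grasp point (between the pads) lies 19 mm behind it (bot.grip_point_offset is the z of the grasp point in the tool frame, in m); z points along the fingers, y is the direction in which the jaws open and shut (so a half turn about z gives the same grasp; the last joint's range is limited). The gripper opens to 94 mm and grips with 3 to 60 N. Pads are 16 mm wide; open, the fingers measure 119 mm over their backs; the gripper's body (75 mm by 177 mm) begins 78 mm behind the grasp point.
Start: joints at [-1.238, 0.417, -0.01, 1.614, 0.005, 1.111, -0.053], TCP at [0.228, 0.582, 0.205] pointing down, gripper open.
Joint ranges: [-2.81, 2.81], [-0.39, 2.02], [-1.27, 1.25], [0.06, 2.57], [-1.19, 4.33], [0.19, 2], [-2.82, 2.82]. Speed limits (rad/s): [1.89, 1.89, 2.39, 2.39, 3.01, 3.01, 3.01].

### API

Orientations are given as a unit quaternion [x, y, z, w].
In Python, from bench import readout, grab_frame, finish_job, bot gives the robot as it stands.
- The arm moves only by the tool move_arm, never from a script. Its argument "commands" is a list of rows, each a list of 7 numbers: the shift along the world's x, y, z in cm, then the turn, a rotation vector about the world's x, y, z in rad, then the opening, from -1 (shut) to 1 (fully open). A call has 1 to 20 rows; each row shifts and turns the commanded pose from where the row before left it; what a row does not reach is not made up. A row lasts 1/8 s, in which the tool goes at most 62.5 mm and 10.7 degrees, less where a joint would pass 70% of its speed; a pose out of reach is approached as far as the arm can. A call with a gripper value outside its range is refused whole. The fingers move at their own pace and stop on an object; the grip force is fixed at half the most. Time passes only in rows, so rows that do not move let the fingers close. It gives the time, the measured TCP pose, the force and the opening at its end, in the units of the state.
- readout.observe(): the state, without advancing time (a new reading comes with each control period).
- grab_frame(name): name is "scene" or "side" or "wrist"; returns a dict with "pixels" (400x640x3 uint8, red, green, blue), "z_map" (400x640 float32, m along the optical axis (not along the pixel's ray), 0 where there is no reading), "fx", "fy", "cx", "cy" (pixels), "cam_to_world" (4x4, takes a point from camera to world coordinates); the wrist camera has in their place "T_tool_cam" (4x4, takes a point from camera to tool coordinates, whose origin is the TCP and whose axes are the flange's). Camera axes: x right, y down, z forward; pixel columns grow to the right and rows downward; lengths in m; the calibration is good to about 2 mm. A picture is of the moment at which its call begins: read the wrist's pose just before it.
- finish_job(): hands the job in, once; it reports no verdict.
The state is a dict: "t": time; "joint_positions": joint angles; "joint_vel": joint speeds; "joint_efforts": joint torques, N m; "tcp_pos": TCP position; "ee_rot": TCP orientation; "force": force on the tool from outside, world axes, zero at the start; "moment": the same for the moment, N m; "finger_gap": opening from 0.0 (shut) to 1.0 (fully open).
Only numpy, scipy, OpenCV 4.12 (cv2) and the standard library are available. Lean on these libraries where they do the work, as an engineer would, in place of code of your own. Each camera call takes 0.05 s, during which the arm holds its last target.

### The job

Pick up the build plate by the black grip of its hanger, hook it onto the rail of the curing rack at the green band, slide it along the rail, without unhooking it, to the yellow band, and let go so that it hangs there freely, centred on the band. Then turn the spring-return timer dial clockwise by its orange post, past the first and second clicks to the third (the three red dots, short of the end stop), and hold it there: finish while still holding the dial, because it springs back if let go. Leave the other things on the bench where they are.

Things in the scene. Friction and masses are not known exactly. Their poses are not given: they have to be found in the camera images.
- hanger: Loose, ~0.28 kg: aluminium build plate (80 mm along x, 60 along y, 12 thick) flat on the bench, with a bent steel strip hanger (20 mm wide along y, 4 thick): stem at x = -20 mm, upside-down V on top (outer peak at x = 0, 143 mm up; shoulders 118 mm up), lip at x = +20 mm. Origin: centre of the plate's underside, z up. At the start its x axis points away from the robot to within 0.5 rad.
- hanger_lip (a point): Lower end of the hanger's lip: x = +20 mm, 100 mm above the plate's underside, 28 mm below hanger_hook. The hook opens towards the hanger's +x, between lip and plate: with the lip above the rail and the plate below it, move the hanger along its +x until the V is over the rail, then lower it. Inside gap from stem to lip 36 mm.
- hanger_hook (a point): Point inside the V of the hanger, 128 mm above the plate's underside, at x = y = 0: where the rail's axis lies when the hanger hangs on the rail.
- hanger_grip (a point): Grasp point in the black grip block on top of the V, 166 mm above the plate's underside, 38 mm above hanger_hook. The block is 16 mm along x, 20 mm along y and spans 140 to 186 mm up. Grip it across its 20 mm (along the hanger's y), so that the fingers stand to either side along the rail.
- rack: Fixed curing rack. Origin: centre of its underside. A round steel rail, 12 mm thick, runs along its y axis at x = 0, its axis 190 mm up, on posts at y = -160 and +160 mm that do not stand above it; nothing is above the rail. White lamp base 100 x 350 mm, 16 mm high. Its x axis points away from the robot to within 0.12 rad. A hung plate's underside is 62 mm above the bench.
- load_band: Green painted band on the rail, 36 mm long, where the hanger is to be hooked on. Origin: its centre, on the rail's axis. May be on either half of the rail; axes as the rack's.
- cure_band: Yellow painted band on the rail, 36 mm long, where the hanger is to end. Origin: its centre, on the rail's axis; 120 to 220 mm from the green band. The hanger slides freely over both bands.
- timer: Fixed white timer box, 140 x 140 x 40 mm, with a flat black dial (92 mm across, top 55 mm up). Origin: on the bench under the dial's upright axis. Marks on the box, on the robot's side: rest bar at angle pi + 0.6 rad from the timer's x axis (counter-clockwise from above); one, two and three (red) dots follow every 0.35 rad clockwise. Steel click holder, top 56 mm up, on the +x side.
- dial (a joint): Dial angle, rad: 0 at rest, grows clockwise seen from above. Clicks (detents) at 0.35, 0.70 and 1.05; hard stop at 1.40. A spring always turns it back to 0, the clicks do not hold it: the post pushes back with about 4 N at rest and 8 N at the third click, give or take 2 N going in and out of a click.
- dial_post (a point): Point on the axis of the dial's orange upright post, 85 mm above the bench. The post is 14 mm thick, 40 mm from the dial's axis, from 55 to 100 mm above the bench; a white line joins it to the dial's centre. It turns with the dial: at angle pi + 0.6 rad from the timer's x axis (counter-clockwise from above) at rest, pi - 0.45 at the third click.
- vat: Closed amber plastic vat, 190 x 140 x 65 mm, left of the work area; leave alone.
- dish: White ceramic dish, 84 mm across, 25 mm high, in front of the robot; leave alone.
- tweezers: Stainless tweezers, about 130 mm long, lying on the bench beyond the rack; leave alone.
- bottle: Clear bottle, 70 mm across, 170 mm high, beyond the timer; leave alone.
- scraper: Spatula lying beyond the rack; leave alone.
Mind the look-alikes: they are no part of the job. Leave any pink look-alike of the hanger alone.

How it is judged:
On the way, in this order (a step that is already met when the one before it is completed fails the run):
1. the hanger is hooked over the rail at the green band (within 20 mm of its centre), the dial at rest (x of hanger_hook in the frame of rack between -0.012 and 0.012 m and z of hanger_hook in the frame of rack between 0.178 and 0.202 m and horizontal distance between hanger_hook and load_band below 0.02 m and value of joint dial below 0.12 rad), for 0.1 s.
2. still hooked on the rail, the hanger passes 60 to 30 mm short of the yellow band (x of hanger_hook in the frame of rack between -0.012 and 0.012 m and z of hanger_hook in the frame of rack between 0.178 and 0.202 m and horizontal distance between hanger_hook and cure_band between 0.03 and 0.06 m and value of joint dial below 0.12 rad).
3. the hanger hangs on the rail within 12 mm of the yellow band's centre, let go, the dial still at rest (x of hanger_hook in the frame of rack between -0.012 and 0.012 m and z of hanger_hook in the frame of rack between 0.178 and 0.202 m and horizontal distance between hanger_hook and cure_band below 0.012 m and contact force between the fingers and hanger below 0.1 N and contact force between hanger and rack above 0.5 N and value of joint dial below 0.12 rad), for 0.2 s.
At the end, for the whole second after the job is handed in: The hanger hangs freely and still on the rail, its hook within 12 mm of the centre of the yellow band and untouched by the fingers, and the fingers hold the dial at the third click (0.92 to 1.18 rad) against its spring (x of hanger_hook in the frame of rack between -0.012 and 0.012 m and z of hanger_hook in the frame of rack between 0.178 and 0.202 m and horizontal distance between hanger_hook and cure_band below 0.012 m and contact force between the fingers and hanger below 0.1 N and contact force between hanger and rack above 0.5 N and linear speed of hanger below 0.03 m/s and value of joint dial between 0.92 and 1.18 rad and contact force between the fingers and timer above 1 N); the arm keeps its last pose, push and grip.
It fails at once if another thing on the bench is moved by more than 20 mm (distance of any of vat, dish, tweezers, bottle, scraper from where it was at the start of the episode above 0.02 m).
It also fails if it takes over 56 s, if anything falls off the work surface, if the arm or the gripper's body presses on something with over 40 N, if the wrist force passes 120 N, or if a joint passes its speed limit or range.

## Working session

There is one attempt and no reset: what is moved stays moved. The work goes in short steps, Python scripts to look and compute and a tool call to move; the robot and the scene stay as the last step left them, time stands still between calls to the robot, and variables do not carry over. Pictures are saved under pics/ and viewed, and the job is handed in when it is done.

Besides the shell and the picture viewer there is one more tool, called as name(argument=value, ...), one argument or row to a line, values as JSON. move_arm: Moves the arm, as the interface text tells. Its arguments: {"type":"object","properties":{"commands":{"type":"array"}},"required":["commands"]}

```bash
mkdir -p pics
cat > h.py <<'E'
import numpy as np, cv2
from bench import readout, grab_frame, finish_job, bot
def pw(f,u,v,z=None):
    """pixel + depth -> world"""
    z=f["z_map"][int(v),int(u)] if z is None else z
    p=np.array([(u-f["cx"])/f["fx"]*z,(v-f["cy"])/f["fy"]*z,z,1]); return (f["cam_to_world"]@p)[:3]
def plane(f,u,v,h):
    T=f["cam_to_world"];d=T[:3,:3]@np.array([(u-f["cx"])/f["fx"],(v-f["cy"])/f["fy"],1]);o=T[:3,3]
    return o+d*(h-o[2])/d[2]
def proj(f,p):
    q=np.linalg.inv(f["cam_to_world"])@np.append(p,1);return f["fx"]*q[0]/q[2]+f["cx"],f["fy"]*q[1]/q[2]+f["cy"]
def cloud(f):
    v,u=np.mgrid[:400,:640];z=f["z_map"];p=np.stack([(u-f["cx"])/f["fx"]*z,(v-f["cy"])/f["fy"]*z,z,np.ones_like(z)],-1)
    return (p@f["cam_to_world"].T)[...,:3]
def save(f,n): cv2.imwrite("pics/"+n+".png",f["pixels"][:,:,::-1])
E
python3 - <<'E'
from h import *
print(readout.observe())
for n in("scene","side"):
    f=grab_frame(n);save(f,n+"0");np.save(n+"0.npy",f,allow_pickle=True);print(f["cam_to_world"].round(3).tolist(),f["fx"])
E
```

```text
{'t': 0.0, 'joint_positions': array([-1.23849487,  0.4179651 , -0.01033442,  1.61415791,  0.00467204,
        1.11066826, -0.0529888 ]), 'joint_vel': array([ 2.38818880e-04,  1.18756404e-03,  3.40307311e-05,  1.68983229e-03,
       -1.33362696e-03,  6.88040829e-04,  8.06782725e-05]), 'joint_efforts': array([ 2.10253973e-03, -8.51264620e+01,  6.39377944e-01, -4.26006854e+01,
       -4.87991155e-02,  1.84311450e-02,  1.13932342e-04]), 'tcp_pos': array([0.22807706, 0.58151052, 0.2048375 ]), 'ee_rot': array([ 1.85796938e-01,  9.82587987e-01, -5.81224286e-04, -8.38456919e-05]), 'force': array([ 0.05658352,  0.16101861, -0.07599022]), 'moment': array([ 0.01568895, -0.02318909,  0.00534289]), 'finger_gap': 1.0011079570771273}
[[-0.197, 0.507, -0.839, 1.312], [0.98, 0.09, -0.176, 0.226], [-0.013, -0.857, -0.515, 0.645], [0.0, 0.0, 0.0, 1.0]] 399.53570511665293
[[0.902, -0.338, 0.27, 0.207], [-0.432, -0.681, 0.591, -0.634], [-0.017, -0.65, -0.76, 0.984], [0.0, 0.0, 0.0, 1.0]] 367.67457055830306
```

View pics/scene0.png

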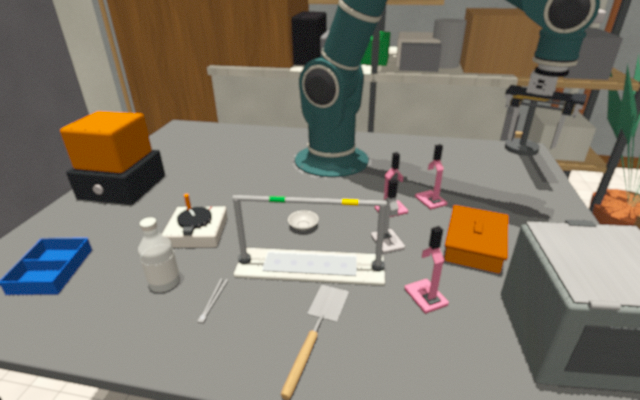

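View pics/side0.png

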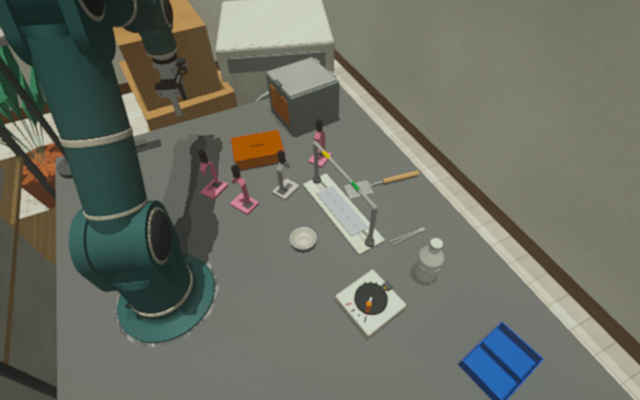

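Candidates for the hanger, as scene / side pixels:
- Grey-white plate at (390,215) / (285,175).
- Three pink look-alikes at (395,185) / (240,190), (435,180) / (212,175) and (432,270) / (319,145).

The description (aluminium plate, steel strip) points to the grey one, so I'll check it in close crops.

Run:
```python
from h import *
a=np.load("scene0.npy",allow_pickle=True).item();b=np.load("side0.npy",allow_pickle=True).item()
A=cv2.resize(a["pixels"][140:290,340:470],None,fx=3,fy=3,interpolation=2)
B=cv2.resize(b["pixels"][130:230,240:360],None,fx=3.3,fy=3.3,interpolation=2)
H=max(A.shape[0],B.shape[0]);im=np.zeros((H,A.shape[1]+B.shape[1],3),np.uint8);im[:A.shape[0],:A.shape[1]]=A;im[:B.shape[0],A.shape[1]:]=B
cv2.imwrite("pics/crop1.png",im[:,:,::-1])
C=cv2.resize(a["pixels"][180:260,150:400],None,fx=3,fy=3,interpolation=2)
D=cv2.resize(b["pixels"][260:340,320:450],None,fx=3,fy=3,interpolation=2)
im=np.zeros((480,750,3),np.uint8);im[:240]=C;im[240:,:390]=D
cv2.imwrite("pics/crop2.png",im[:,:,::-1])
# masks
for n,f in(("scene",a),("side",b)):
    P=cloud(f);h=cv2.cvtColor(f["pixels"],cv2.COLOR_RGB2HSV);H,S,V=[h[...,i].astype(int) for i in range(3)]
    ws=(P[...,0]>.2)&(P[...,0]<.95)&(abs(P[...,1])<.5)&(f["z_map"]>0)
    for nm,m in (("green",(H>40)&(H<85)&(S>120)),("yellow",(H>20)&(H<35)&(S>140)),("orange",(H>5)&(H<19)&(S>150)),("black",(V<60)&(P[...,2]>.1))):
        k,l,st,c=cv2.connectedComponentsWithStats((m&ws).astype(np.uint8))
        for i in range(1,k):
            if st[i,4]>=8:
                print(n,nm,st[i].tolist(),c[i].round(1),np.median(P[l==i],0).round(3))
```

```text
scene green [270, 196, 15, 6, 77] [276.6 198.8] [ 0.607 -0.016  0.196]
scene yellow [342, 199, 16, 7, 97] [349.7 201.5] [0.591 0.142 0.196]
scene orange [184, 194, 7, 15, 50] [187.1 200.9] [ 0.485 -0.31   0.083]
scene orange [445, 205, 63, 68, 3215] [475.  239.4] [0.493 0.437 0.058]
scene black [508, 0, 15, 10, 75] [517.1   3. ] [0.224 0.473 0.548]
scene black [506, 89, 5, 5, 19] [508.4  91.3] [0.232 0.496 0.345]
scene black [434, 146, 8, 14, 84] [437.5 152.3] [0.24  0.345 0.167]
scene black [392, 154, 7, 15, 85] [395.2 160.8] [0.317 0.23  0.168]
scene black [388, 179, 10, 19, 142] [392.3 188.1] [0.47  0.229 0.169]
scene black [430, 228, 12, 20, 188] [435.4 237.5] [0.652 0.32  0.169]
side green [351, 182, 8, 8, 31] [354.7 185.5] [ 0.597 -0.017  0.195]
side yellow [322, 151, 9, 8, 35] [325.3 154.1] [0.581 0.143 0.195]
side orange [232, 130, 52, 40, 1424] [257.3 149.7] [0.428 0.414 0.057]
side orange [366, 301, 6, 12, 44] [367.8 306.7] [ 0.476 -0.317  0.088]
side black [137, 0, 29, 30, 622] [149.9  13.7] [0.226 0.442 0.584]
side black [167, 84, 12, 6, 47] [172.2  86.4] [0.217 0.494 0.343]
side black [316, 119, 7, 12, 66] [319.2 124.2] [0.639 0.314 0.171]
side black [198, 149, 10, 14, 90] [202.8 155.4] [0.231 0.34  0.171]
side black [278, 152, 7, 12, 65] [281.2 157.2] [0.458 0.22  0.166]
side black [232, 165, 8, 13, 73] [235.5 171. ] [0.305 0.224 0.17 ]
```

View pics/crop1.png

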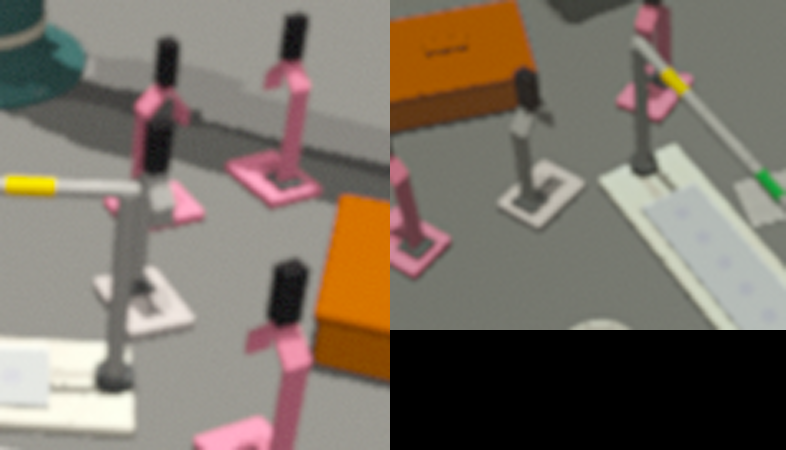

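View pics/crop2.png

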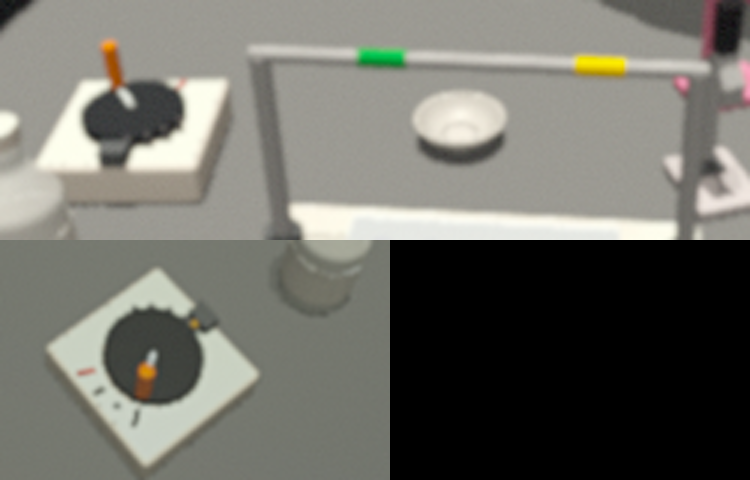

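The crops confirm it: the only grey hanger has a white-grey plate, and its lip points away from the robot. Its grip is at scene (392,188) / side (281,157). The other three are pink. Next I'll measure the plate yaw, rail line and timer.

Run:
```python
from h import *
a=np.load("scene0.npy",allow_pickle=True).item();b=np.load("side0.npy",allow_pickle=True).item()
def rect(p):
    r=cv2.minAreaRect((p[:,:2]*1000).astype(np.float32));return np.round(r[0],1),np.round(r[1],1),round(r[2],1)
for n,f in(("scene",a),("side",b)):
    P=cloud(f);h=cv2.cvtColor(f["pixels"],cv2.COLOR_RGB2HSV).astype(int)
    near=np.hypot(P[...,0]-.46,P[...,1]-.225)<.075
    m=near&(P[...,2]>.005)&(P[...,2]<.022)&(h[...,2]>130); print(n,"plate",m.sum(),rect(P[m]),P[m].mean(0).round(4))
    ys,xs=np.where(m);Q=np.array([plane(f,u,v,.012) for u,v in zip(xs,ys)]);print("  ray",rect(Q))
    # rail
    R=(P[...,2]>.18)&(P[...,2]<.21)&(P[...,0]>.5)&(P[...,0]<.7)&(P[...,1]>-.15)&(P[...,1]<.24)
    q=P[R][:,:2];l=cv2.fitLine(q.astype(np.float32),cv2.DIST_HUBER,0,.001,.001).ravel();print("  rail",R.sum(),l.round(4),P[R].min(0).round(3),P[R].max(0).round(3),np.median(P[R][:,2]))
    # timer
    T=(P[...,2]>.034)&(P[...,2]<.046)&(abs(P[...,0]-.5)<.14)&(abs(P[...,1]+.3)<.14)&(h[...,2]>130)&(h[...,1]<80)
    ys,xs=np.where(T);Q=np.array([plane(f,u,v,.04) for u,v in zip(xs,ys)]);print("  box",T.sum(),rect(Q))
    D=(P[...,2]>.048)&(P[...,2]<.064)&(abs(P[...,0]-.5)<.14)&(abs(P[...,1]+.3)<.14)&(h[...,2]<90)
    ys,xs=np.where(D);Q=np.array([plane(f,u,v,.055) for u,v in zip(xs,ys)]);print("  dial",D.sum(),rect(Q),cv2.minEnclosingCircle((Q[:,:2]*1000).astype(np.float32)))
    O=(P[...,2]>.06)&(P[...,2]<.11)&(abs(P[...,0]-.5)<.14)&(abs(P[...,1]+.3)<.14)&(h[...,1]>150)&(h[...,0]<20)
    print("  post",O.sum(),P[O].mean(0).round(4),P[O][:,2].max())
```

```text
scene plate 349 (array([458.5, 223.6]), array([116.8, 132.1]), 36.4) [0.4741 0.2345 0.013 ]
  ray (array([467.8, 223.7]), array([115.5, 130.5]), 36.4)
  rail 937 [ 0.1023 -0.9947  0.5995  0.0504] [ 0.575 -0.115  0.18 ] [0.622 0.217 0.201] 0.19525302319498727
  box 916 (array([ 512.6, -282.6]), array([150.7, 143.1]), 10.7)
  dial 478 (array([ 523. , -273.1]), array([113.7,  82.7]), 41.7) ((529.9909057617188, -279.64642333984375), 60.82343673706055)
  post 52 [ 0.4849 -0.31    0.0854] 0.10468784324174496
side plate 207 (array([477.1, 219.9]), array([102.2,  89.2]), 28.5) [0.468  0.2231 0.0123]
  ray (array([475.6, 217.4]), array([101. ,  90.1]), 27.7)
  rail 410 [ 0.1065 -0.9943  0.593   0.0328] [ 0.57  -0.117  0.181] [0.614 0.219 0.201] 0.19496865088105436
  box 1499 (array([ 506.2, -286.1]), array([140.5, 139.9]), 11.0)
  dial 705 (array([ 507.4, -284.5]), array([96. , 84.3]), 41.9) ((515.9287719726562, -287.32769775390625), 55.522037506103516)
  post 42 [ 0.4766 -0.3154  0.0875] 0.10181568584421674
```

move_arm(
  commands=[
    [0, 0, 5, 0, 0, 0, 1],
    [0, 0, 5, 0, 0, 0, 1],
    [2, -3, 5, 0, 0, 0.1, 1],
    [3, -4.5, 3, 0, 0, 0.1, 1],
    [3, -4.5, 2, 0, 0, 0.1, 1],
    [3, -4.5, 0, 0, 0, 0.1, 1],
    [3, -4.5, 0, 0, 0, 0, 1],
    [3, -4.5, 0, 0, 0, 0, 1],
    [2, -4, 0, 0, 0, 0, 1],
    [0, -2, 0, 0, 0, 0, 1],
    [0, 0, 0, 0, 0, 0, 1],
  ],
)

```text
t: 1.48
tcp_pos: [0.418, 0.2662, 0.4056]
ee_rot: [-0.013, 1.0, 0.0, 0.0]
force: [0.5, 0.7, 0.4]
finger_gap: 1.002
```

Run:
```python
from h import *
s=readout.observe();f=grab_frame("wrist");save(f,"w1");np.save("w1.npy",[s,f],allow_pickle=True);print(s["tcp_pos"],s["ee_rot"],s["t"],f["T_tool_cam"].round(3).tolist(),f["fx"])
```

```text
[0.41798118 0.26620452 0.40561136] [-1.25260418e-02  9.99921535e-01  1.28734850e-04  7.21832954e-05] 1.475 [[0.0, -0.963, -0.27, 0.077], [1.0, 0.0, 0.001, -0.0], [-0.001, -0.27, 0.963, -0.18], [0.0, 0.0, 0.0, 1.0]] 349.8289843418529
```

View pics/w1.png

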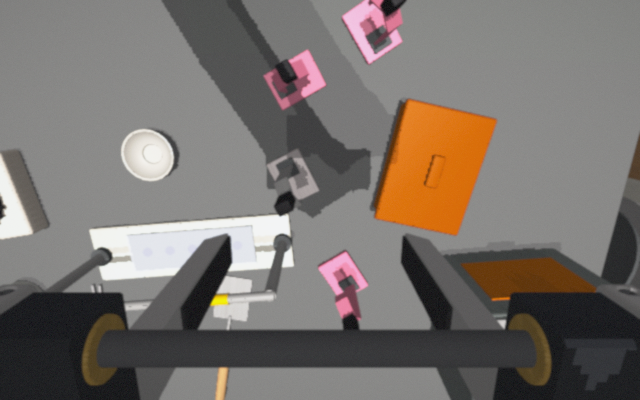

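The wrist view shows the grey plate at (293,175) with its black grip top at (285,203), and pink look-alikes around it.

```bash
cat >> h.py <<'E'
from scipy.spatial.transform import Rotation as Ro
def wf(s,f):
    T=np.eye(4);T[:3,:3]=Ro.from_quat(s["ee_rot"]).as_matrix();T[:3,3]=s["tcp_pos"];f["cam_to_world"]=T@f["T_tool_cam"];return f
def rect(p):
    r=cv2.minAreaRect((p[:,:2]*1000).astype(np.float32));return np.round(r[0],1),np.round(r[1],1),round(r[2],1)
E
python3 - <<'E'
from h import *
s,f=np.load("w1.npy",allow_pickle=True);wf(s,f);P=cloud(f);px=f["pixels"].astype(int);h=cv2.cvtColor(f["pixels"],cv2.COLOR_RGB2HSV).astype(int)
c=cv2.resize(f["pixels"][130:230,240:350],None,fx=6,fy=6,interpolation=0);cv2.imwrite("pics/c3.png",c[:,:,::-1])
near=np.hypot(P[...,0]-.46,P[...,1]-.225)<.08
m=near&(P[...,2]>.006)&(P[...,2]<.02);print(m.sum(),rect(P[m]))
g=near&(P[...,2]>.176);print("grip top",g.sum(),P[g].mean(0),rect(P[g]))
g=near&(P[...,2]>.135)&(P[...,2]<.3);print("grip",g.sum(),P[g].mean(0),rect(P[g]))
vs,us=np.where(near&(P[...,2]>.025)&(P[...,2]<.136));
for z0 in (.03,.05,.07,.09,.105,.12,.13):
    k=near&(abs(P[...,2]-z0)<.008);print(z0,k.sum(),P[k].mean(0).round(4) if k.any() else 0)
E
```

```text
1307 (array([482. , 218.1]), array([102.7,  96.6]), 28.3)
grip top 27782 [0.39843832 0.22204763 0.50625848] (array([418.9, 241.7]), array([93.3, 76.2]), 19.7)
grip 408 [0.46020585 0.22930061 0.17395838] (array([463.1, 228.6]), array([16.9, 20.3]), 26.6)
0.03 18 [0.4434 0.2205 0.029 ]
0.05 21 [0.4434 0.2205 0.0509]
0.07 23 [0.4435 0.2203 0.0699]
0.09 24 [0.4438 0.2193 0.091 ]
0.105 32 [0.4499 0.2248 0.105 ]
0.12 147 [0.4539 0.2258 0.1225]
0.13 219 [0.4553 0.2262 0.1293]
```

View pics/c3.png

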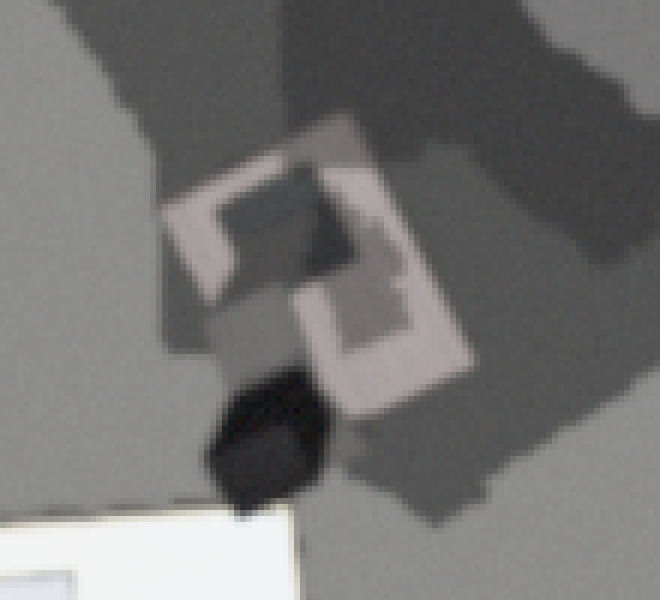

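move_arm(
  commands=[
    [1.5, -1.3, -2, 0, 0, 0.15, 1],
    [1.5, -1.3, -3, 0, 0, 0.15, 1],
    [1.45, -1.2, -4, 0, 0, 0.136, 1],
    [0, 0, -5, 0, 0, 0, 1],
    [0, 0, -2, 0, 0, 0, 1],
    [0, 0, 0, 0, 0, 0, 1],
    [0, 0, 0, 0, 0, 0, 1],
  ],
)

```text
t: 2.4
tcp_pos: [0.4629, 0.2299, 0.2464]
ee_rot: [-0.23, 0.973, 0.0, 0.001]
force: [-0.3, 0.2, -0.7]
finger_gap: 1.0
```

Run:
```python
from h import *
s=readout.observe();f=grab_frame("wrist");save(f,"w2");wf(s,f);print(s["tcp_pos"],s["t"],s["force"])
R=Ro.from_quat(s["ee_rot"]).as_matrix();print("jaw",R[:,1],np.degrees(np.arctan2(R[1,1],R[0,1])),"tilt",R[:,2])
P=cloud(f);near=np.hypot(P[...,0]-.46,P[...,1]-.225)<.04
k=near&(P[...,2]>.178)&(P[...,2]<.195);print(k.sum(),rect(P[k]),P[k].mean(0))
k=near&(P[...,2]>.15)&(P[...,2]<.195);print(k.sum(),rect(P[k]),P[k].mean(0))
```

```text
[0.46288078 0.2298808  0.24640807] 2.4 [-0.30456354  0.15546565 -0.70963489]
jaw [-4.46994895e-01  8.94536496e-01  1.45935406e-04] 116.55104265944496 tilt [ 1.01413149e-03  6.69896531e-04 -9.99999261e-01]
642 (array([463.5, 228.1]), array([16.6, 19.8]), 27.5) [0.46224797 0.22748576 0.18631686]
879 (array([463.4, 228. ]), array([16.4, 20. ]), 28.8) [0.46073428 0.22663114 0.18041538]
```

View pics/w2.png

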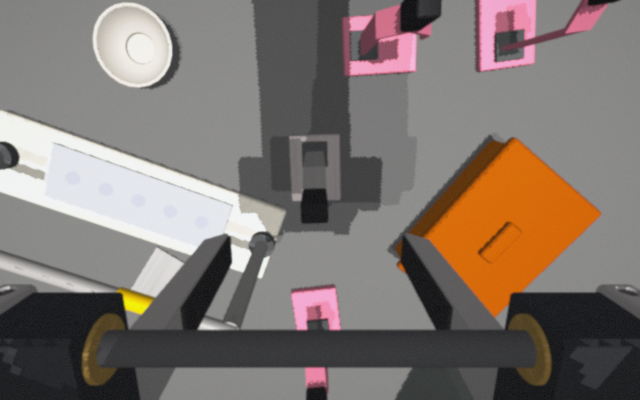

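The picture shows the jaws square to the hanger, with the grip at (315,205). I'll descend and close.

move_arm(
  commands=[
    [0, -0.15, -3, 0, 0, 0, 1],
    [0, 0, -3, 0, 0, 0, 1],
    [0, 0, -2.5, 0, 0, 0, 1],
    [0, 0, -1.3, 0, 0, 0, 1],
    [0, 0, 0, 0, 0, 0, 1],
    [0, 0, 0, 0, 0, 0, -1],
    [0, 0, 0, 0, 0, 0, -1],
    [0, 0, 0, 0, 0, 0, -1],
    [0, 0, 0, 0, 0, 0, -1],
    [0, 0, 0, 0, 0, 0, -1],
    [0, 0, 0, 0, 0, 0, -1],
  ],
)

```text
t: 3.82
tcp_pos: [0.4627, 0.2273, 0.1474]
ee_rot: [-0.229, 0.973, -0.0, 0.0]
force: [-0.6, -0.4, 0.7]
finger_gap: 0.398
```

Run:
```python
from h import *
s=readout.observe();print(s["tcp_pos"],s["finger_gap"],s["force"],s["t"])
f=grab_frame("wrist");save(f,"w3")
```

```text
[0.46270911 0.22731939 0.14742394] 0.3975357483001947 [-0.56881731 -0.36280502  0.72545439] 3.825
```

View pics/w3.png

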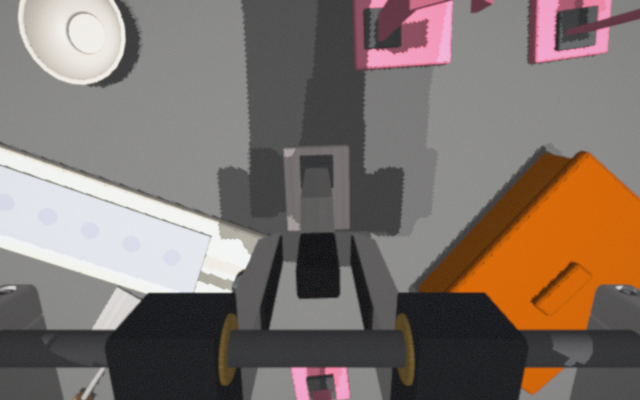

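The fingers are still closing and the grip at (317,262) sits between them.

move_arm(
  commands=[
    [0, 0, 0, 0, 0, 0, -1],
    [0, 0, 0, 0, 0, 0, -1],
    [0, 0, 0, 0, 0, 0, -1],
    [0, 0, 0, 0, 0, 0, -1],
    [0, 0, 0, 0, 0, 0, -1],
    [0, 0, 0, 0, 0, 0, -1],
  ],
)

```text
t: 4.62
tcp_pos: [0.4626, 0.2273, 0.1474]
ee_rot: [-0.229, 0.973, -0.0, -0.0]
force: [-0.4, -0.4, -2.8]
finger_gap: 0.214
```

Gripped: the opening is 20 mm. Next I'll locate the bands by ray casting.

Run:
```python
from h import *
a=np.load("scene0.npy",allow_pickle=True).item();b=np.load("side0.npy",allow_pickle=True).item()
for nm,lo,hi,c1,c2 in(("green",40,85,(276.6,198.8),(354.7,185.5)),("yellow",20,35,(349.7,201.5),(325.3,154.1))):
    for f,c in((a,c1),(b,c2)):
        # intensity weighted centroid by saturation
        h=cv2.cvtColor(f["pixels"],cv2.COLOR_RGB2HSV).astype(float);v,u=np.mgrid[:400,:640]
        w=np.where((np.hypot(u-c[0],v-c[1])<13)&(h[...,0]>lo-6)&(h[...,0]<hi+6)&(h[...,1]>80),h[...,1]*h[...,2],0)
        cc=((u*w).sum()/w.sum(),(v*w).sum()/w.sum());print(nm,np.round(cc,1),plane(f,*cc,.19).round(4))
# post from both at z=.0775.. : ray centroid
for f,c in((a,(187.1,200.9)),(b,(367.8,306.7))):print("post",plane(f,*c,.08).round(4))
```

```text
green [276.7 198.5] [ 0.5972 -0.0181  0.19  ]
green [354.6 185.3] [ 0.5996 -0.0122  0.19  ]
yellow [349.6 201.4] [0.5808 0.1407 0.19  ]
yellow [325.6 154.2] [0.5826 0.1462 0.19  ]
post [ 0.4793 -0.3138  0.08  ]
post [ 0.4778 -0.314   0.08  ]
```

move_arm(
  commands=[
    [0, 0, 1, 0, 0, 0, -1],
    [0, 0, 2, 0, 0, 0, -1],
    [0, 0, 3, 0, 0, 0, -1],
    [0, 0, 3, 0, 0, 0, -1],
    [0, 0, 2, 0, 0, 0, -1],
    [0, 0, 0.5, 0, 0, 0, -1],
    [0, 0, 0, 0, 0, 0, -1],
  ],
)

```text
t: 5.5
tcp_pos: [0.4626, 0.2273, 0.2623]
ee_rot: [-0.229, 0.973, -0.0, -0.0]
force: [0.4, 0.5, -3.4]
finger_gap: 0.212
```

move_arm(
  commands=[
    [0.3, -1.5, 0, 0, 0, -0.03, -1],
    [0.6, -3, 0, 0, 0, -0.06, -1],
    [0.9, -4, 0, 0, 0, -0.07, -1],
    [0.9, -4.2, 0, 0, 0, -0.07, -1],
    [0.9, -4.2, 0, 0, 0, -0.07, -1],
    [0.9, -4, 0, 0, 0, -0.059, -1],
    [0.5, -3, 0, 0, 0, 0, -1],
    [0.1, -1.2, 0, 0, 0, 0, -1],
    [0, 0, 0, 0, 0, 0, -1],
    [0, 0, 0, 0, 0, 0, -1],
  ],
)

```text
t: 6.75
tcp_pos: [0.5135, -0.0229, 0.2623]
ee_rot: [-0.052, 0.999, 0.0, -0.0]
force: [0.1, 0.4, -2.4]
finger_gap: 0.215
```

Run:
```python
from h import *
s=readout.observe();f=grab_frame("wrist");save(f,"w4");wf(s,f);print(s["tcp_pos"],s["t"],s["force"])
R=Ro.from_quat(s["ee_rot"]).as_matrix();print(np.degrees(np.arctan2(R[1,1],R[0,1])))
f=grab_frame("side");save(f,"s4")
f=grab_frame("scene");save(f,"c4")
im=np.vstack([cv2.resize(cv2.imread("pics/s4.png")[60:260,200:460],None,fx=2,fy=1.5)]);cv2.imwrite("pics/s4c.png",im)
```

```text
[ 0.51351989 -0.02289626  0.26232759] 6.75 [ 0.13289342  0.35917341 -2.4410899 ]
95.94480376872963
```

View pics/w4.png

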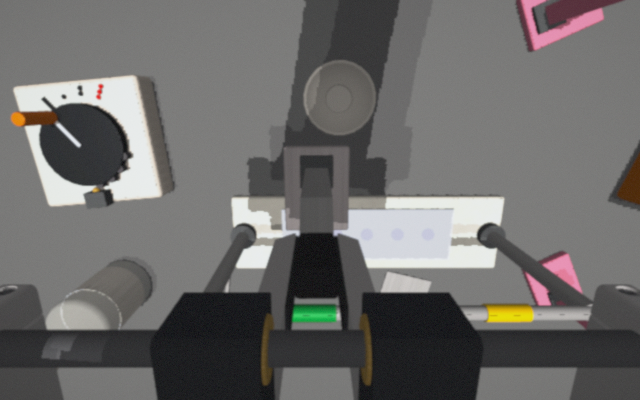

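View pics/c4.png

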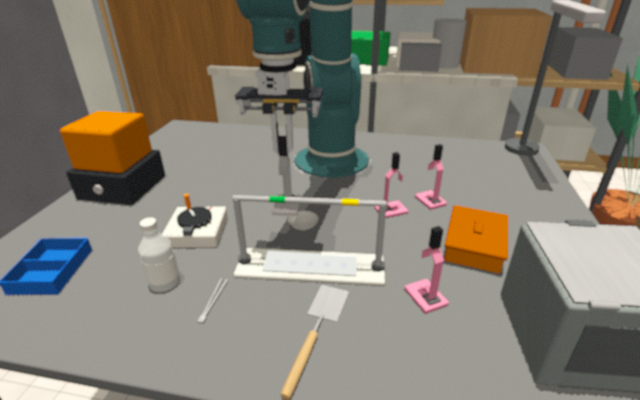

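View pics/s4c.png

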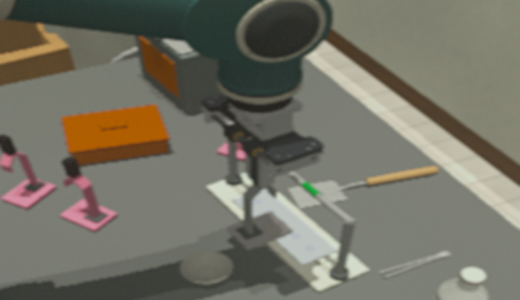

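The views show the hanger behind the rail with the rail level in the wrist image. Green is centred at (315,313) and yellow at (509,313). I'll convert those to positions.

Run:
```python
from h import *
s=readout.observe();f=grab_frame("wrist");wf(s,f)
h=cv2.cvtColor(f["pixels"],cv2.COLOR_RGB2HSV).astype(int);v,u=np.mgrid[:400,:640]
for nm,lo,hi in(("g",40,85),("y",22,34)):
    m=(h[...,0]>lo)&(h[...,0]<hi)&(h[...,1]>130)&(v>295)&(v<330);k,l,st,c=cv2.connectedComponentsWithStats(m.astype(np.uint8))
    i=1+st[1:,4].argmax();print(nm,st[i],c[i],plane(f,*c[i],.19).round(4),plane(f,*c[i],.195).round(4))
# expected pix of grasp/hook at rail
print(proj(f,s["tcp_pos"]))
P=cloud(f);k=(abs(P[...,0]-.5)<.06)&(abs(P[...,1]+.023)<.05)&(P[...,2]>.11)&(P[...,2]<.135);print("plate",k.sum(),rect(P[k]),np.median(P[k][:,2]))
```

```text
g [291 305  45  17 746] [313.31635389 313.09651475] [ 0.6041 -0.0159  0.19  ] [ 0.6008 -0.0162  0.195 ]
y [485 304  48  18 785] [509.12993631 312.74012739] [0.587  0.1448 0.19  ] [0.584  0.1413 0.195 ]
(np.float64(316.63688067772136), np.float64(246.0541863617584))
plate 3453 (array([514.4, -22.5]), array([79.4, 60. ]), 6.3) 0.1282014772594937
```

move_arm(
  commands=[
    [1, 0.1, 0, 0, 0, 0, -1],
    [2, 0.15, 0, 0, 0, 0, -1],
    [2, 0.2, 0, 0, 0, 0, -1],
    [2, 0.2, 0, 0, 0, 0, -1],
    [1.25, 0.1, 0, 0, 0, 0, -1],
    [0.3, 0, 0, 0, 0, 0, -1],
    [0, 0, 0, 0, 0, 0, -1],
    [0, 0, -1, 0, 0, 0, -1],
    [0, 0, -1, 0, 0, 0, -1],
  ],
)

```text
t: 8.07
tcp_pos: [0.5988, -0.0161, 0.2417]
ee_rot: [-0.052, 0.999, 0.0, -0.0]
force: [0.2, -0.1, -3.9]
finger_gap: 0.209
```

Run:
```python
from h import *
s=readout.observe();print(s["tcp_pos"],s["force"])
f=grab_frame("wrist");save(f,"w5")
f=grab_frame("scene");b=cv2.resize(f["pixels"][140:290,200:420],None,fx=3,fy=3,interpolation=2);cv2.imwrite("pics/c5.png",b[:,:,::-1])
f=grab_frame("side");b=cv2.resize(f["pixels"][120:260,280:420],None,fx=4,fy=4,interpolation=2);cv2.imwrite("pics/s5.png",b[:,:,::-1])
```

```text
[ 0.598835   -0.01614866  0.24172492] [ 0.20043508 -0.11956592 -3.92382372]
```

View pics/c5.png

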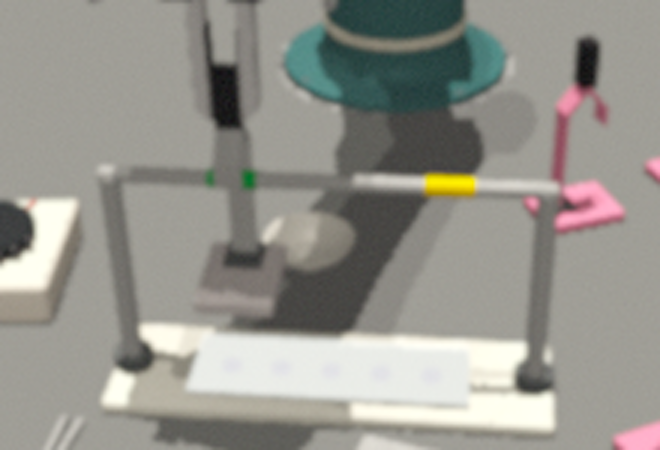

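View pics/s5.png

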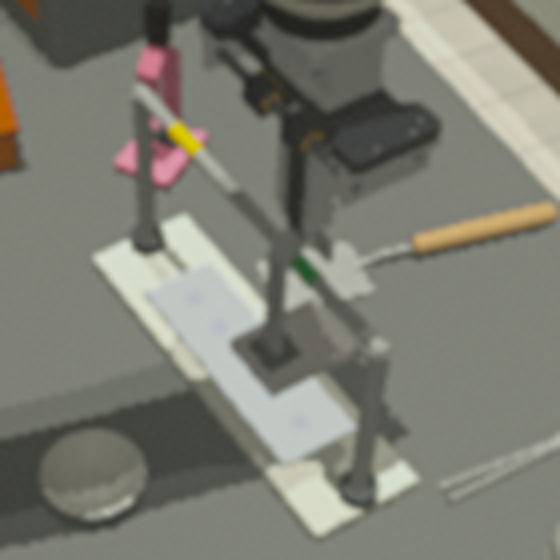

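View pics/w5.png

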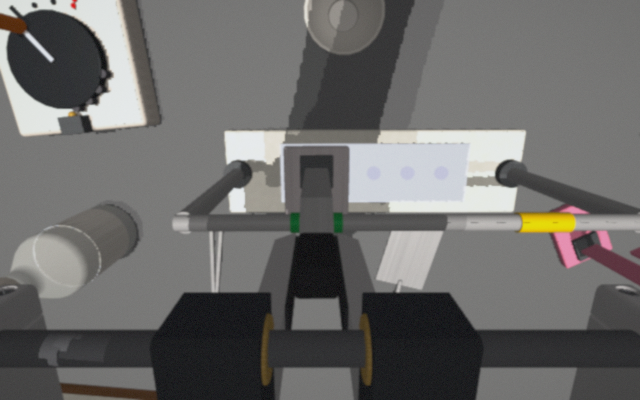

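In the views the strip is centred in the green band at wrist (317,222), with the rail between stem and lip. Lowering.

move_arm(
  commands=[
    [0, 0, -1, 0, 0, 0, -1],
    [0, 0, -1, 0, 0, 0, -1],
    [0, 0, -0.7, 0, 0, 0, -1],
    [0, 0, -0.3, 0, 0, 0, -1],
    [0, 0, 0, 0, 0, 0, -1],
  ],
)

```text
t: 8.85
tcp_pos: [0.5992, -0.0162, 0.2123]
ee_rot: [-0.052, 0.999, -0.0, -0.0]
force: [0.1, -0.8, -2.6]
finger_gap: 0.211
```

Run:
```python
from h import *
s=readout.observe();print(s["tcp_pos"],s["force"],s["moment"])
f=grab_frame("wrist");save(f,"w6");wf(s,f)
h=cv2.cvtColor(f["pixels"],cv2.COLOR_RGB2HSV).astype(int);v,u=np.mgrid[:400,:640]
m=(h[...,0]>22)&(h[...,0]<34)&(h[...,1]>130)&(u>450);k,l,st,c=cv2.connectedComponentsWithStats(m.astype(np.uint8));i=1+st[1:,4].argmax();print(st[i],c[i],plane(f,*c[i],.194).round(4))
f=grab_frame("scene");b=cv2.resize(f["pixels"][140:290,200:420],None,fx=3,fy=3,interpolation=2);cv2.imwrite("pics/c6.png",b[:,:,::-1])
```

```text
[ 0.59918379 -0.01618543  0.21230663] [ 0.07401901 -0.83988111 -2.57916016] [-0.0223104   0.01322344 -0.00507911]
[ 545  227   66   23 1279] [578.57075841 237.78498827] [0.5852 0.1426 0.194 ]
```

View pics/c6.png

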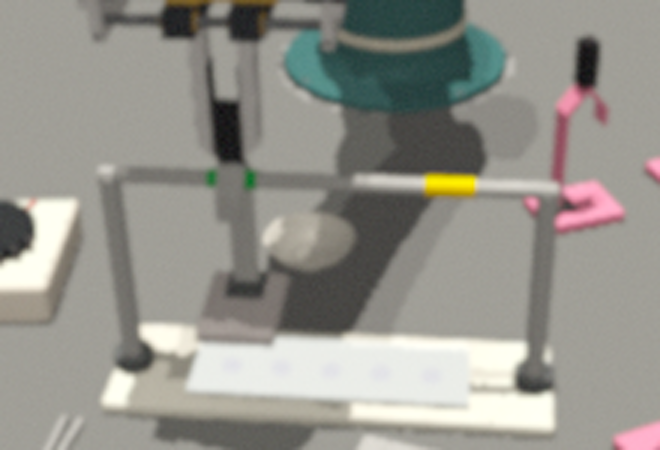

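View pics/w6.png

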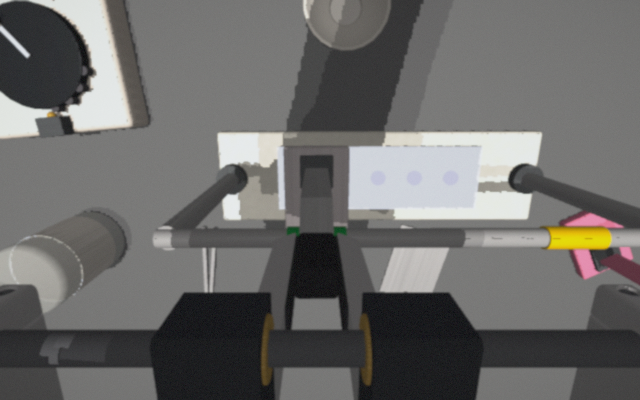

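The hanger is hooked at green, with the lip in front of the rail at crop (228,195). Settle slightly, then slide.

move_arm(
  commands=[
    [0, 0, -0.15, 0, 0, 0, -1],
    [0, 0, 0, 0, 0, 0, -1],
    [-0.05, 0.5, 0, 0, 0, 0, -1],
    [-0.1, 1, 0, 0, 0, 0, -1],
    [-0.15, 1.5, 0, 0, 0, 0, -1],
    [-0.2, 2, 0, 0, 0, 0, -1],
    [-0.2, 2, 0, 0, 0, 0, -1],
    [-0.2, 2, 0, 0, 0, 0, -1],
    [-0.15, 1.5, 0, 0, 0, 0, -1],
    [-0.1, 1, 0, 0, 0, 0, -1],
    [-0.1, 1, 0, 0, 0, 0, -1],
    [-0.1, 1, 0, 0, 0, 0, -1],
    [-0.1, 1, 0, 0, 0, 0, -1],
    [-0.1, 1, 0, 0, 0, 0, -1],
    [-0.05, 0.4, 0, 0, 0, 0, -1],
    [0, 0, 0, 0, 0, 0, -1],
    [0, 0, 0, 0, 0, 0, -1],
  ],
)

```text
t: 11.08
tcp_pos: [0.5833, 0.1424, 0.2109]
ee_rot: [-0.051, 0.999, -0.0, 0.0]
force: [-0.3, -0.1, -4.0]
finger_gap: 0.214
```

Run:
```python
from h import *
s=readout.observe();print(s["tcp_pos"],s["force"],s["moment"])
f=grab_frame("wrist");save(f,"w7")
f=grab_frame("scene");b=cv2.resize(f["pixels"][140:290,200:420],None,fx=3,fy=3,interpolation=2);cv2.imwrite("pics/c7.png",b[:,:,::-1])
```

```text
[0.58326868 0.14238789 0.21094575] [-0.29648214 -0.14134236 -4.00749645] [ 0.06649223 -0.04782413  0.00942398]
```

View pics/c7.png

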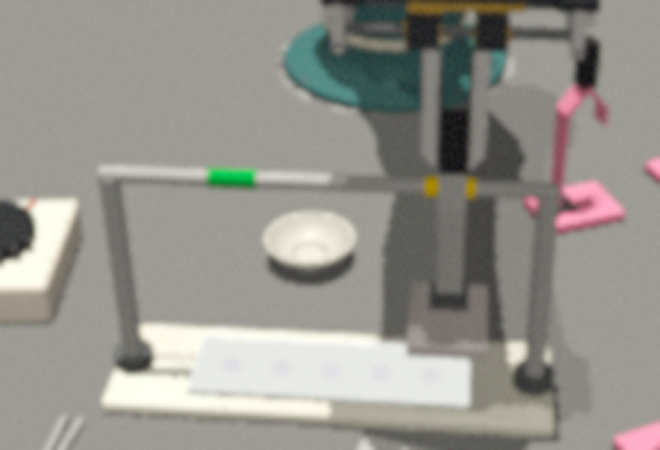

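View pics/w7.png

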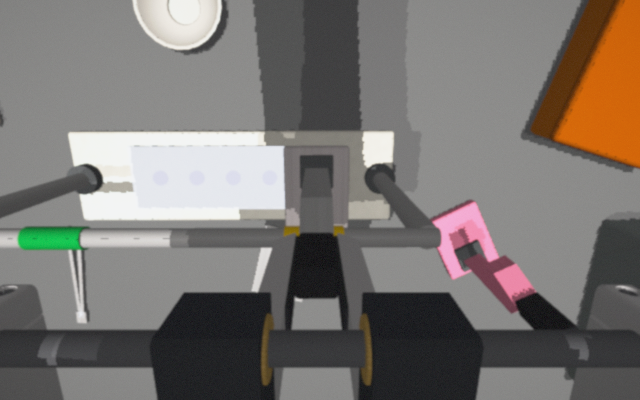

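move_arm(
  commands=[
    [0, -0.15, -0.1, 0, 0, 0, -1],
    [0, 0, -0.1, 0, 0, 0, -1],
    [0, 0, 0, 0, 0, 0, -1],
  ],
)

```text
t: 11.55
tcp_pos: [0.584, 0.1412, 0.2095]
ee_rot: [-0.051, 0.999, 0.0, 0.001]
force: [5.4, -0.7, 4.8]
finger_gap: 0.21
```

move_arm(
  commands=[
    [0.1, 0, 0, 0, 0, 0, -1],
    [0.05, 0, 0, 0, 0, 0, -1],
    [0, 0, 0, 0, 0, 0, -1],
  ],
)

```text
t: 11.92
tcp_pos: [0.5846, 0.1413, 0.2091]
ee_rot: [-0.052, 0.999, -0.0, -0.0]
force: [0.4, -0.4, 5.7]
finger_gap: 0.21
```

move_arm(
  commands=[
    [0, 0, 0.05, 0, 0, 0, -1],
    [0, 0, 0, 0, 0, 0, -0.4],
    [0, 0, 0, 0, 0, 0, -0.2],
    [0, 0, 0, 0, 0, 0, 0],
    [0, 0, 0, 0, 0, 0, 0.1],
    [0, 0, 0, 0, 0, 0, 0.1],
    [0, 0, 0, 0, 0, 0, 0.1],
    [0, 0, 0, 0, 0, 0, 0.1],
  ],
)

```text
t: 12.92
tcp_pos: [0.5847, 0.1413, 0.2094]
ee_rot: [-0.052, 0.999, -0.0, 0.0]
force: [-0.1, -0.3, 0.6]
finger_gap: 0.549
```

Run:
```python
from h import *
s=readout.observe();print(s["tcp_pos"],s["force"],s["finger_gap"])
f=grab_frame("wrist");save(f,"w8")
f=grab_frame("scene");b=cv2.resize(f["pixels"][140:290,200:420],None,fx=3,fy=3,interpolation=2);cv2.imwrite("pics/c8.png",b[:,:,::-1])
```

```text
[0.58470551 0.14131274 0.20943949] [-0.07156907 -0.33931422  0.57102635] 0.5488618141020142
```

View pics/c8.png

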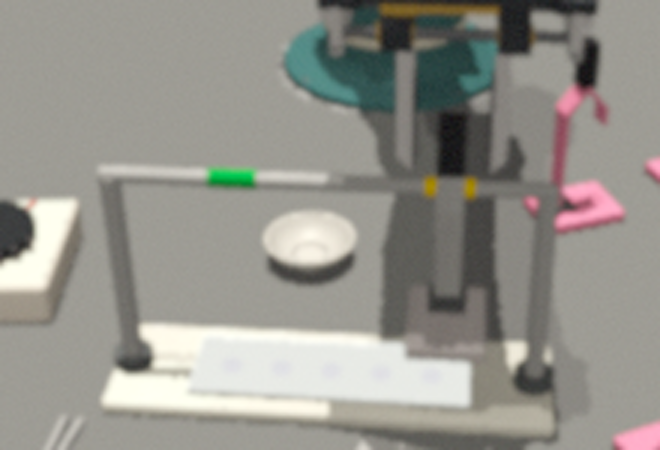

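View pics/w8.png

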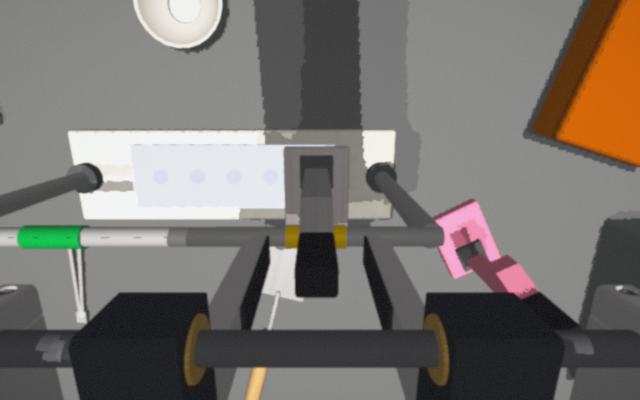

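The hanger hangs free. The strip at wrist x=316 sits centred in the yellow band (285–347). Retreat upward and measure the bottle and timer.

move_arm(
  commands=[
    [0, 0, 1, 0, 0, 0, 0.1],
    [0, 0, 2, 0, 0, 0, 0.1],
    [0, 0, 4, 0, 0, 0, 0.1],
    [0, 0, 4, 0, 0, 0, 0.1],
    [0, 0, 1, 0, 0, 0, 0.1],
    [-2, -4, 0, 0, 0, 0, 0.3],
    [-2, -5, 0, 0, 0, 0, 0.3],
    [-2, -5, 0, 0, 0, 0, 0.3],
    [-2, -5, 0, 0, 0, 0, 0.3],
    [-2, -5, 0, 0, 0, 0, 0.3],
    [-2, -5, 0, 0, 0, 0, 0.3],
    [0, -5, 0, 0, 0, 0.1, 0.3],
    [0, -5, 0, 0, 0, 0.1, 0.3],
    [0, -4, 0, 0, 0, 0.1, 0.3],
    [0, -2, 0, 0, 0, 0, 0.3],
    [0, 0, 0, 0, 0, 0, 0.3],
  ],
)

```text
t: 15.02
tcp_pos: [0.464, -0.3098, 0.329]
ee_rot: [-0.199, 0.98, -0.0, -0.001]
force: [-0.9, 0.4, 1.0]
finger_gap: 0.649
```

Run:
```python
from h import *
s=readout.observe();f=grab_frame("wrist");save(f,"w9");wf(s,f);np.save("w9.npy",[s,f],allow_pickle=True)
print(s["tcp_pos"],s["joint_positions"].round(2),s["t"]);R=Ro.from_quat(s["ee_rot"]).as_matrix();print(np.degrees(np.arctan2(R[1,1],R[0,1])))
P=cloud(f);h=cv2.cvtColor(f["pixels"],cv2.COLOR_RGB2HSV).astype(int)
T=(P[...,2]>.034)&(P[...,2]<.046)&(abs(P[...,0]-.5)<.14)&(abs(P[...,1]+.3)<.14)&(h[...,2]>130)&(h[...,1]<80)
ys,xs=np.where(T);Q=np.array([plane(f,u,v,.04) for u,v in zip(xs,ys)]);print("box",T.sum(),rect(Q))
O=(P[...,2]>.06)&(P[...,2]<.11)&(abs(P[...,0]-.5)<.14)&(abs(P[...,1]+.3)<.14)&(h[...,1]>150)&(h[...,0]<20)
t=O&(P[...,2]>.096);print("post",O.sum(),P[O].mean(0).round(4),"top",t.sum(),P[t].mean(0).round(4),rect(P[t]))
for n in("scene","side"):
    a=grab_frame(n);P=cloud(a);save(a,n+"9")
    B=(P[...,2]>.07)&(P[...,2]<.2)&(P[...,0]>.5)&(P[...,0]<.85)&(P[...,1]<-.12)&(P[...,1]>-.5)
    print(n,"bottle",B.sum(),rect(P[B]),P[B][:,2].max())
    k=(P[...,2]>.15)&(P[...,2]<.3)&(np.hypot(P[...,0]-.584,P[...,1]-.142)<.08);print(rect(P[k]) if k.any() else 0)
```

```text
[ 0.46404163 -0.30983752  0.32902267] [-0.03  0.24  0.69  1.64 -0.16  1.32  2.65] 15.025
112.95625946331465
box 5658 (array([ 508.6, -284.1]), array([139.7, 138.8]), 11.1)
post 157 [ 0.4789 -0.3133  0.093 ] top 101 [ 0.4805 -0.3128  0.1007] (array([ 480.5, -312.9]), array([11.9, 12.7]), 67.5)
scene bottle 1310 (array([ 711. , -262.6]), array([54.7, 69.4]), 61.7) 0.17419507447015803
(array([594.3, 141.1]), array([ 30.1, 155.6]), 5.7)
side bottle 709 (array([ 698.3, -275.1]), array([58.7, 70.1]), 37.5) 0.1744943413266996
(array([575.3, 135.4]), array([ 26.8, 147. ]), 5.1)
```

View pics/w9.png

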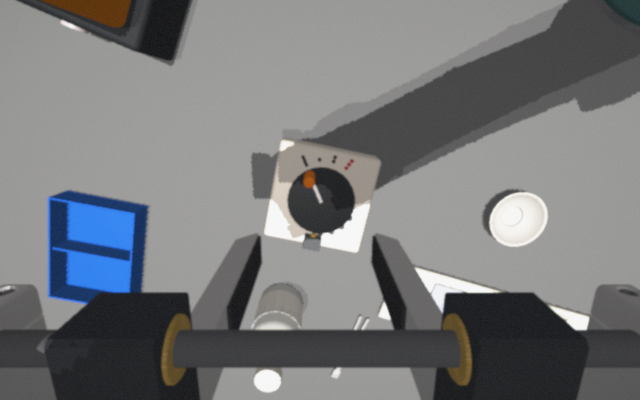

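View pics/scene9.png

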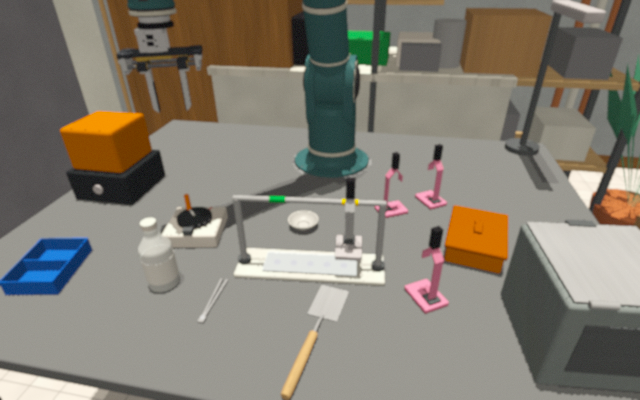

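The wrist view shows the timer with the post at (309,180) and the red dots at (348,165). The hanger still hangs at scene (350,200). The bottle is far enough away at x≈0.70, so I'll descend onto the post.

move_arm(
  commands=[
    [0.8, -0.2, -3, 0, 0, 0, 0.1],
    [0.75, -0.14, -5, 0, 0, 0, 0.1],
    [0, 0, -5, 0, 0, 0, 0.1],
    [0, 0, -3, 0, 0, 0, 0],
    [0, 0, -1, 0, 0, 0, 0],
    [0, 0, 0, 0, 0, 0, 0],
  ],
)

```text
t: 15.92
tcp_pos: [0.4805, -0.3117, 0.1599]
ee_rot: [-0.201, 0.98, -0.0, 0.0]
force: [-0.2, -0.8, 0.6]
finger_gap: 0.502
```

Run:
```python
from h import *
s=readout.observe();f=grab_frame("wrist");save(f,"w10");wf(s,f)
print(s["tcp_pos"],s["joint_positions"].round(2),s["t"],s["finger_gap"]);R=Ro.from_quat(s["ee_rot"]).as_matrix();print(np.degrees(np.arctan2(R[1,1],R[0,1])),R[:,2])
P=cloud(f);h=cv2.cvtColor(f["pixels"],cv2.COLOR_RGB2HSV).astype(int)
O=(P[...,2]>.06)&(P[...,2]<.11)&(abs(P[...,0]-.5)<.14)&(abs(P[...,1]+.3)<.14)&(h[...,1]>150)&(h[...,0]<20)
t=O&(P[...,2]>.096);print(t.sum(),P[t].mean(0).round(4),rect(P[t]))
```

```text
[ 0.48054707 -0.31168404  0.15993277] [ 0.04  0.43  0.62  1.81 -0.29  1.    2.75] 15.925 0.5019227028113324
113.13881603091247 [ 3.07196276e-04  1.08115904e-05 -9.99999953e-01]
284 [ 0.4806 -0.3132  0.1006] (array([ 481.2, -313.2]), array([13.2, 12.5]), 0.0)
```

View pics/w10.png

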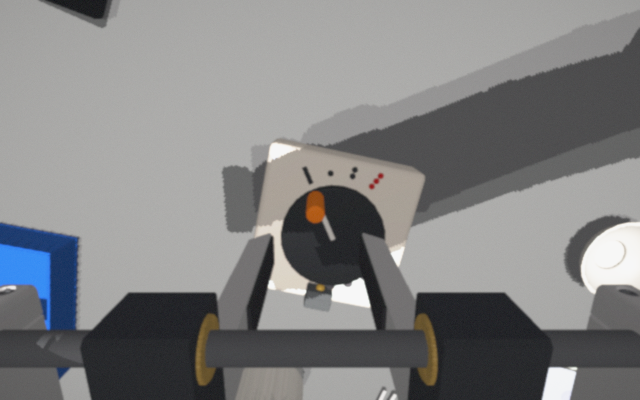

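move_arm(
  commands=[
    [0, -0.1, -1, 0, 0, -0.08, 0],
    [0, 0, -2, 0, 0, -0.06, 0],
    [0, 0, -3, 0, 0, 0, 0],
    [0, 0, -2.2, 0, 0, 0, 0],
    [0, 0, -1, 0, 0, 0, 0],
    [0, 0, 0, 0, 0, 0, 0],
  ],
)

```text
t: 16.73
tcp_pos: [0.4801, -0.3131, 0.0672]
ee_rot: [-0.131, 0.991, 0.0, -0.0]
force: [-0.3, 0.4, -1.1]
finger_gap: 0.498
```

Run:
```python
from h import *
s=readout.observe();f=grab_frame("wrist");save(f,"w11");wf(s,f)
print(s["tcp_pos"],s["joint_positions"].round(2),s["force"])
```

```text
[ 0.48012609 -0.31307984  0.06723223] [ 0.08  0.56  0.58  1.87 -0.41  0.83  2.7 ] [-0.34681639  0.39262735 -1.09930345]
```

View pics/w11.png

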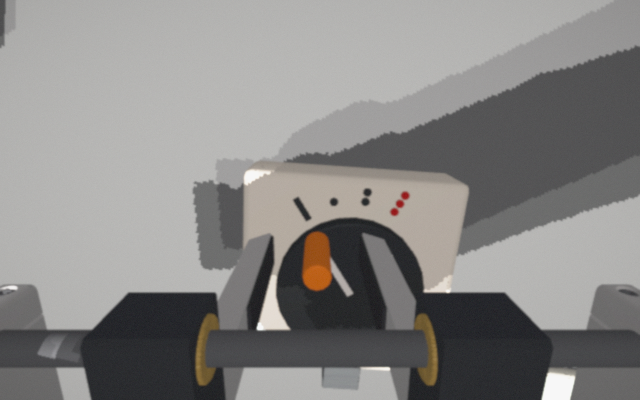

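The post at (317,262) stands midway between the fingers. Closing.

move_arm(
  commands=[
    [0, 0, 0, 0, 0, 0, -1],
    [0, 0, 0, 0, 0, 0, -1],
    [0, 0, 0, 0, 0, 0, -1],
    [0, 0, 0, 0, 0, 0, -1],
    [0, 0, 0, 0, 0, 0, -1],
    [0, 0, 0, 0, 0, 0, -1],
    [0, 0, 0, 0, 0, 0, -1],
    [0, 0, 0, 0, 0, 0, -1],
    [0, 0, 0, 0, 0, 0, -1],
  ],
)

```text
t: 17.9
tcp_pos: [0.4803, -0.3129, 0.0676]
ee_rot: [-0.131, 0.991, 0.0, 0.0]
force: [-1.4, 3.1, 6.1]
finger_gap: 0.145
```

move_arm(
  commands=[
    [-0.4, 0.45, 0, 0, 0, -0.07, -1],
    [-0.32, 0.51, 0, 0, 0, -0.07, -1],
    [-0.24, 0.55, 0, 0, 0, -0.07, -1],
    [-0.16, 0.57, 0, 0, 0, -0.07, -1],
    [0, 0, 0, 0, 0, 0, -1],
  ],
)

```text
t: 18.52
tcp_pos: [0.4682, -0.2943, 0.0676]
ee_rot: [0.01, 1.0, -0.002, -0.0]
force: [-2.7, -10.2, -1.1]
finger_gap: 0.143
```

Run:
```python
from h import *
s=readout.observe();f=grab_frame("wrist");save(f,"w12")
print(s["tcp_pos"],s["joint_positions"].round(2),s["force"],s["finger_gap"])
a=np.arctan2(-.285-s["tcp_pos"][1],.5075-s["tcp_pos"][0]);print("dial est",.79-a, "r",np.hypot(-.285-s["tcp_pos"][1],.5075-s["tcp_pos"][0]))
```

```text
[ 0.46823385 -0.29434829  0.06762455] [-0.01  0.55  0.66  1.92 -0.45  0.82  2.44] [ -2.651608   -10.15142804  -1.11383518] 0.14277532608149995
dial est 0.5562759581937247 r 0.04036361282326136
```

View pics/w12.png

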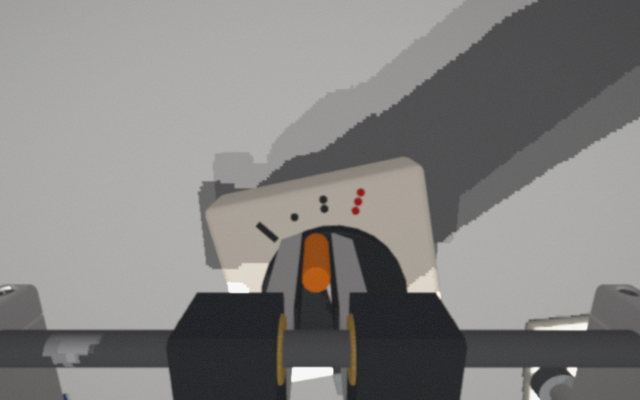

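move_arm(
  commands=[
    [-0.07, 0.6, 0, 0, 0, -0.07, -1],
    [0.02, 0.6, 0, 0, 0, -0.07, -1],
    [0.11, 0.59, 0, 0, 0, -0.07, -1],
    [0, 0.1, 0, 0, 0, 0, -1],
    [0, 0, 0, 0, 0, 0, -1],
  ],
)

```text
t: 19.2
tcp_pos: [0.4674, -0.2756, 0.0675]
ee_rot: [0.114, 0.993, -0.001, -0.001]
force: [-13.2, -9.2, 8.3]
finger_gap: 0.143
```

```bash
cat > chk.py <<'E'
from h import *
import sys
n=sys.argv[1]
s=readout.observe();f=grab_frame("wrist");save(f,"w"+n);wf(s,f)
print(s["tcp_pos"],s["t"],s["force"],s["finger_gap"])
a=np.arctan2(-.285-s["tcp_pos"][1],.5075-s["tcp_pos"][0]);print("dial est",.79-a, "r",np.hypot(-.285-s["tcp_pos"][1],.5075-s["tcp_pos"][0]))
P=cloud(f);h=cv2.cvtColor(f["pixels"],cv2.COLOR_RGB2HSV).astype(int)
O=(P[...,2]>.095)&(P[...,2]<.11)&(abs(P[...,0]-.5)<.14)&(abs(P[...,1]+.3)<.14)&(h[...,1]>150)&(h[...,0]<20)
if O.sum()>5:
    c=np.array(rect(P[O])[0])/1000;print("post",c,.79-np.arctan2(-.285-c[1],.5075-c[0]))
g=grab_frame("scene");save(g,"sc"+n)
b=cv2.resize(g["pixels"][140:290,150:420],None,fx=2.9,fy=2.9,interpolation=2);cv2.imwrite(f"pics/sc{n}c.png",b[:,:,::-1])
E
python3 chk.py 13
```

```text
[ 0.46741449 -0.27556802  0.06749453] 19.2 [-13.2126071   -9.16514317   8.33522715] 0.14275436704598607
dial est 1.0210928649859226 r 0.041180212505936904
post [ 0.4698 -0.2759] 1.0268487609469203
```

View pics/w13.png

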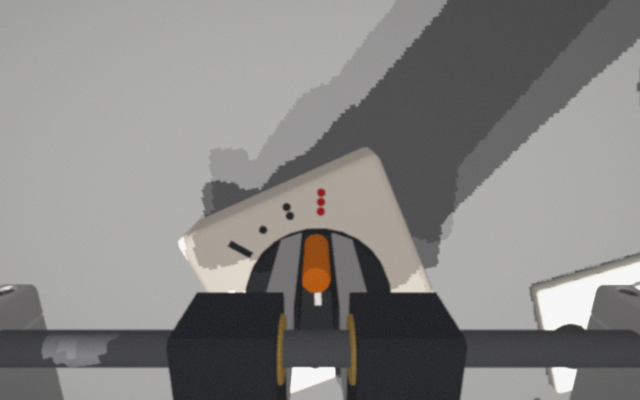

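View pics/sc13c.png

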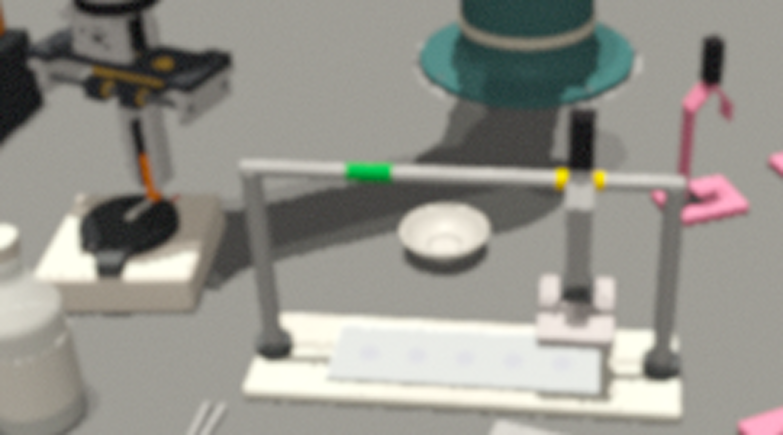

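The post lines up with the three red dots, estimated at 1.02–1.03 rad. I'll ease off the radial pull with a slight +x, let it settle, then recheck.

move_arm(
  commands=[
    [0.1, 0.07, 0, 0, 0, 0, -1],
    [0, 0, 0, 0, 0, 0, -1],
    [0, 0, 0, 0, 0, 0, -1],
    [0, 0, 0, 0, 0, 0, -1],
  ],
)

```text
t: 19.8
tcp_pos: [0.4679, -0.2747, 0.0675]
ee_rot: [0.115, 0.993, -0.001, -0.001]
force: [-17.7, -7.4, 12.2]
finger_gap: 0.147
```

```bash
python3 chk.py 14
```

```text
[ 0.46793447 -0.27469656  0.0674646 ] 19.8 [-17.69181673  -7.42273349  12.16997865] 0.14702001357741254
dial est 1.044756268433916 r 0.04088510758546447
post [ 0.4701 -0.2751] 1.0487708919636973
```

View pics/sc14c.png

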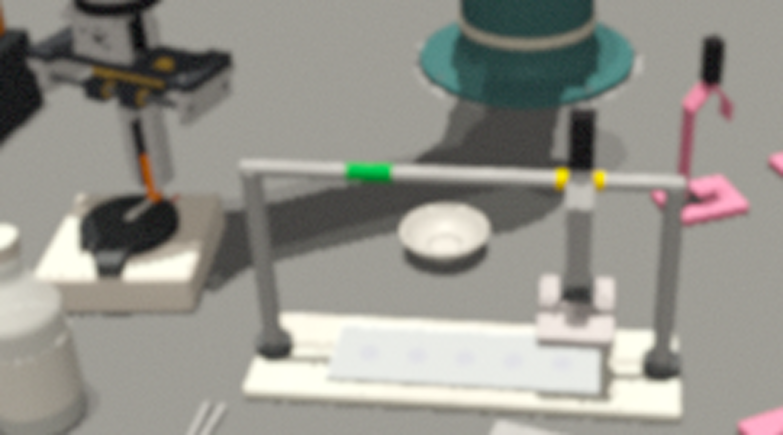

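The force sign says I'm pushing the post inward, so I'll back off in −x.

move_arm(
  commands=[
    [-0.15, 0, 0, 0, 0, 0, -1],
    [-0.05, 0, 0, 0, 0, 0, -1],
    [0, 0, 0, 0, 0, 0, -1],
    [0, 0, 0, 0, 0, 0, -1],
  ],
)

```text
t: 20.4
tcp_pos: [0.4677, -0.2747, 0.0675]
ee_rot: [0.114, 0.993, -0.001, -0.0]
force: [-4.8, -9.8, 0.6]
finger_gap: 0.146
```

```bash
python3 chk.py 15
```

```text
[ 0.4676618  -0.27468991  0.06751751] 20.4 [-4.7709916  -9.81707513  0.64778841] 0.1456533265568569
dial est 1.043242800245434 r 0.04115069601308906
post [ 0.4701 -0.275 ] 1.0512679490533932
```

View pics/w15.png

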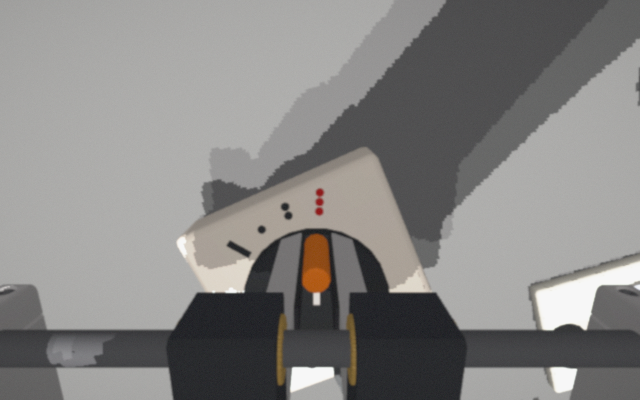

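The dial is at about 1.05 rad, with the post on the three red dots at (319,200). The forces are steady and low, so I'm handing in.

```bash
python3 -c "
from h import *
print(finish_job())"
```

```text
the job is handed in; nothing more can be done
None
```

I picked up the grey hanger by its grip, hooked it onto the rail at the green band, slid it to the yellow band and let go. I then gripped the dial's orange post, turned it clockwise to the three red dots and handed the job in at about 20.5 s while still holding it.

**Last checks:**
- **Hanger:** it hangs free with the strip centred in the yellow band to about 1–2 mm in the wrist view. The later scene pictures show it unmoved.
- **Dial:** it measured 1.04 rad from the arm's position and 1.05 rad from the post in the image. The arm was holding about 10 N against the spring.
- **Other things on the bench:** I saw no displacement in the pictures, but I did not measure it.

The band and rail positions from the different cameras disagreed by about 3–6 mm, so I averaged them and checked against the wrist view at each step. Before the final reading I pushed about 18 N sideways on the post by mistake and corrected it. No check failed.

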